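# Check the postal scale with the brass weight from its hasped case

## Robot

A 6-joint arm with a two-finger parallel gripper is mounted at the origin on the work surface. World frame = base frame: x ahead of the robot, y to its left, z up, the work surface at z = 0. Lengths are in mm, angles in rad, forces in N, time in s.
With the tool pointing down it reaches from about 250 to 775 mm from the base axis. Payload 4 kg.
Tool frame: the origin (TCP) lies midway between the tips of the shut fingers; the grasp point (between the pads) lies 19 mm behind it (manip.hold_point_z is the distance from the TCP to the grasp point, in mm); z points along the fingers, y is the line along which they close (so a half turn about z gives the same grasp; the last joint's range is limited). The gripper opens to 85 mm and grips with 20 to 120 N. Pads are 22 mm wide; open, the fingers measure 114 mm over their backs; the gripper's body (76 mm by 85 mm) begins 54 mm behind the grasp point. The pads swing forward as they close: fully open they stand 13 mm farther back than shut.
Start: joints at [1.107, 0.087, 1.371, -0, 1.684, -0.103], TCP at [194.172, 514.602, 231.341] pointing down, gripper open.
Joint ranges: [-3.1, 3.1], [-0.76, 2.03], [0.27, 2.55], [-1.08, 4.22], [0.17, 2.65], [-2.57, 2.57]. Speed limits (rad/s): [2.79, 2.79, 3.14, 3.14, 3.14, 3.14].

## Interface

Orientations are given as [roll, pitch, yaw] about the fixed x, y, z axes, in that order (R = Rz(yaw) Ry(pitch) Rx(roll)).
In Python, from bench import manip gives the robot as it stands.
- The arm moves only by the tool arm_command, never from a script. Its argument "moves" is a list of rows, each an object with "fingers": the opening, from -1 (shut) to 1 (fully open); "slide": the shift along the tool's x, y, z in cm, a list of three; "roll": the turn about the tool's z in degrees. A call has 1 to 12 rows; each row shifts and turns the commanded pose from where the row before left it, along the tool's axes as they then stand; what a row does not reach is not made up. A row lasts 1/10 s, in which the tool goes at most 50 mm and 8.59 degrees, less where a joint would pass 70% of its speed; a pose out of reach is approached as far as the arm can. A call with a gripper value outside its range is refused whole. The fingers move at their own pace and stop on an object; "newtons" is the grip in N (left out, the last holds). Time passes only in rows, so rows that do not move let the fingers close. It gives the time, the measured TCP pose, the force, the opening and the grip force at its end, in the units of the state.
- manip.observe(): the state, without advancing time (a new reading comes with each control period).
- manip.capture(name): name is "side" or "top" or "wrist"; returns (picture, depth): 480x640x3 uint8, red, green, blue; 480x640 float32, mm along the optical axis (not along the pixel's ray), 0 where there is no reading.
- manip.camera_info(name): a dict with "intrinsics" (3x3 intrinsics, pixels), "view" (4x4, takes a point from world to camera coordinates); the wrist camera has in their place "mount" (4x4, takes a point from camera to tool coordinates, whose origin is the TCP and whose axes are the flange's). Camera axes: x right, y down, z forward; pixel columns grow to the right and rows downward; lengths in mm; the calibration is good to about 2 mm. The wrist camera is an equidistant fisheye: a pixel r from the principal point sees the ray r / f radians off the axis. A picture is of the moment at which its call begins: read the wrist's pose just before it. camera_info takes no time and is no camera call.
- manip.sign_off(): hands the job in; it is judged then, once.
Trained networks look in the newest picture that a camera, given by its name, has taken for a name from the list of things; names that differ only in an ending like _2 or _b are one class to them, and where a whole thing is asked for, a point or a joint stands for the part that bears it (a point fixed in the world has none). Each returns a list of dicts, best first, with "p" (0 to 1); they miss things now and then, are a little off and sometimes report something else, mostly with a low value. They report only what shows in the picture. A call takes as long as a camera call. They do not tell look-alikes from the thing itself.
- manip.look_for(target, camera): "position" ([row, column] in pixels, amid what is visible of it).
- manip.outline_of(target, camera): "mask" (480x640 bool, what is visible of it) and "position" ([row, column] in pixels, amid what is visible of it).
The state is a dict: "t": time; "joint_pos": joint angles; "qvel": joint speeds; "joint_efforts": joint torques, N m; "position": TCP position; "ee_rot": TCP orientation; "force": force on the tool from outside, world axes, zero at the start; "wrist_torque": the same for the moment, N m; "opening": opening from 0.0 (shut) to 1.0 (fully open); "finger_force": force on a finger pad.
Only numpy, scipy, OpenCV 4.12 (cv2) and the standard library are available. Lean on these libraries where they do the work, as an engineer would, in place of code of your own. Each camera call takes 0.05 s, during which the arm holds its last target. There are 200 camera calls.

## Task

Check the postal scale: swing the hasp off the staple of the wooden weight case and over to the front, then raise the lid until it stands open. Take out the brass weight and set it down gently, upright and centred on the ring marked on the scale's sprung pan, without driving the pan down to its stop. Leave the case open, the steel weight standing in the case, and everything else on the table where it is.

Things in the scene. Friction and masses are not known exactly. Their poses are not given: they have to be found in the camera images.
- case: Fixed wooden case, outside 120 (x) x 236 (y) x 95 mm high without lid, walls 8 mm, inner floor 8 mm up; origin under its centre, z up, -x is the front (hasp side), +x the lid hinge side. 12 mm lid on top (lid top at z = 107 mm when shut). Two weights stand inside, side by side along y about 100 mm apart; which is on which side varies.
- lid (a joint): Lid angle in rad: 0 shut, grows as the front edge rises, stop at 1.85 (leaning back a little past upright, pi/2). The hinge is stiff: the lid stays where it is left (about 3 to 4 N at the grip).
- lid_hinge (a point): Point on the lid's hinge axis (parallel to the case's y), 62 mm behind the case's centre (+x), 101 mm above the case's underside.
- lid_grip (a point): Point in the dark wooden grip block on top of the lid, 24 mm above the lid's top face; the block is 22 mm wide along case y, 40 mm along x, 36 mm high, its centre 20 mm in front of the case's centre (-x) and 45 mm to +y. Turns with the lid; 82 mm along and 30 mm above the hinge axis when shut.
- hasp (a joint): Hasp angle in rad: 0 lying flat on the lid over the staple; grows as it swings up and over to the front (pi/2 standing upright, 2.8 its stop, hanging out in front of the case). It falls freely to either side from upright.
- hasp_hinge (a point): Point on the hasp's hinge axis (parallel to case y) at the front rim: case frame (-68, -55, 110) mm.
- hasp_tab (a point): Middle of the upturned red tab at the free end of the hasp. Steel plate 26 mm wide, 4 mm thick, its slot around a brass staple on the lid (staple top 16 mm above the lid). Tab 62.5 mm from the hinge axis, 5 mm thick, 30 mm wide along case y, reaching 30 mm above the plate; this point is 21 mm above the plate's mid-plane. Turns with the hasp.
- brass_weight: Loose yellow brass check weight, about 0.5 kg, 68 mm tall; origin at the centre of its underside, z up. Body 42 mm diameter, 40 mm high; neck 18 mm diameter; round knob 26 mm diameter from 50 to 68 mm up.
- steel_weight: Loose grey steel check weight, about 0.3 kg, 62 mm tall, body 36 mm diameter and 34 mm high, knob 26 mm diameter from 44 to 62 mm up; origin at the centre of its underside. Stays in the case.
- scale: Fixed grey postal scale, body 190 (x) x 150 (y) x 54 mm high; origin under its centre.
- pan (a joint): How far the sprung pan is pressed down, in m: 0 empty, about 0.0066 under the brass weight, stop at 0.020 (spring 600 N/m).
- pan_mid (a point): Centre of the pan's top face (87 mm above the table when empty). Round steel pan 132 mm diameter, 5 mm thick, with a red centre dot and a red ring of 58 mm outer diameter around it.
- jar_a: Bystander: loose white porcelain jar, 72 mm diameter, 120 mm tall; origin under its centre.
- jar_b: Bystander: a second such jar.
- bottle: Bystander: loose clear bottle, 56 mm diameter, 140 mm tall; origin under its centre.
- mug: Bystander: loose blue mug, 76 mm diameter, 90 mm tall; origin under its centre.
- stapler: Bystander: loose green and black stapler lying along its x, 130 x 36 x 49 mm; origin under its centre.
- parcel: Bystander: loose cardboard parcel 150 x 110 x 70 mm; origin under its centre.
- stamp: Bystander: loose ink stamp standing between case and scale, 44 mm diameter base, wooden knob handle, 70 mm tall; origin under its centre.
Not all that is in view belongs to the job. Leave any orange or purple look-alike of the scale alone.

How it is judged (in metres and radians):
On the way, in this order (a step that is already met when the one before it is completed fails the run):
1. the hasp is swung off the staple, past upright to the front, with the lid still shut (value of joint hasp above 1.75 rad and value of joint lid below 0.1 rad), for 0.2 s.
2. the lid is raised to stand open (value of joint lid above 1.2 rad), for 0.2 s.
At the end, for the whole second after the job is handed in: Hasp at the front (over 1.75 rad), lid open (over 1.2 rad); brass weight upright (0.1 rad), released, at rest, centred on the pan within 10 mm, carried by it alone (pressed 4 to 11 mm); steel weight upright in the case within 25 mm of its place; no bystander moved over 30 mm (value of joint hasp above 1.75 rad and value of joint lid above 1.2 rad and horizontal distance between brass_weight and pan_mid below 0.01 m and distance between brass_weight and pan_mid below 0.012 m and angle between each of brass_weight, steel_weight's own z axis and vertical below 0.1 rad and value of joint pan between 0.004 and 0.011 m and linear speed of brass_weight below 0.02 m/s and distance of steel_weight from where it was at the start of the episode below 0.025 m); the robot touches nothing.
It fails at once if the lid is forced up while the hasp is still over the staple (value of joint lid above 0.1 rad and value of joint hasp below 0.5 rad).
It fails at once if the pan is driven down to its stop (pressed over 17.5 mm) (value of joint pan above 0.0175 m).
It fails at once if the steel weight is tipped or lifted out (angle between steel_weight's own z axis and vertical above 0.6 rad or distance of steel_weight from where it was at the start of the episode above 0.06 m).
It fails at once if a bystander is knocked away (moved over 30 mm) (distance of any of jar_a, jar_b, bottle, mug, stapler, parcel, stamp from where it was at the start of the episode above 0.03 m).
It also fails if it takes over 67 s, if anything falls off the work surface, if the arm or the gripper's body presses on something with over 40 N, if the wrist force passes 120 N, or if a joint passes its speed limit or range.

## Working session

There is one attempt and no reset: what is moved stays moved. The work goes in short steps, Python scripts to look and compute and a tool call to move; the robot and the scene stay as the last step left them, time stands still between calls to the robot, and variables do not carry over. Pictures are saved under pics/ and viewed, at most 10 in all, crops included, and the job is handed in when it is done.

Besides the shell and the picture viewer there is one more tool, called after ">>>" as name(argument=value, ...) on one line, values as JSON. arm_command: Moves the arm, as the interface text tells. Its arguments: {"type":"object","properties":{"moves":{"type":"array","items":{"type":"object","properties":{"fingers":{"type":"number"},"slide":{"type":"array","items":{"type":"number"}},"roll":{"type":"number"}}}},"newtons":{"type":"number"}},"required":["moves"]}

```bash
mkdir -p pics; ls
cat > h.py <<'E'
import numpy as np, cv2
from bench import manip
from scipy.spatial.transform import Rotation as R
def info(n):
    c=manip.camera_info(n); return np.array(c["intrinsics"]),np.array(c["view"])
def unproj(n,rows,cols,depth):
    K,V=info(n); z=depth[rows,cols]
    p=np.stack([(cols-K[0,2])/K[0,0]*z,(rows-K[1,2])/K[1,1]*z,z,np.ones_like(z)])
    return (np.linalg.inv(V)@p)[:3].T
def proj(n,P):
    K,V=info(n); q=(V@np.append(P,1))[:3]; q=K@q; return q[1]/q[2],q[0]/q[2]
E
python3 - <<'E'
from h import *
for n in("side","top"):
    im,d=manip.capture(n); cv2.imwrite(f"pics/{n}.png",im[...,::-1]); np.save(n,d)
    K,V=info(n); print(n,K.round(1).tolist(),"cam at",np.linalg.inv(V)[:3,3].round(),"axis",V[2,:3].round(2))
    for t in ["case","lid_grip","hasp_tab","hasp","scale","pan_mid","stamp","brass_weight","jar_a","bottle","mug","stapler","parcel"]:
        for r in manip.outline_of(t,n)[:3]:
            m=r["mask"]&(d>0); rr,cc=np.where(m)
            if len(rr): 
                P=unproj(n,rr,cc,d); print(t,round(r["p"],2),np.round(r["position"]),len(rr),np.median(P,0).round(),np.percentile(P,[2,98],axis=0).round().tolist())
s=manip.observe();print(s["t"],s["position"],s["ee_rot"],s["opening"])
E
```

```text
pics
side [[556.8, 0.0, 314.2], [0.0, 556.8, 237.5], [0.0, 0.0, 1.0]] cam at [ 263. -889. 1120.] axis [ 0.16  0.66 -0.74]
case 0.82 [312. 385.] 6712 [ 586. -235.  105.] [[526.0, -314.0, 2.0], [666.0, -78.0, 139.0]]
lid_grip 0.68 [423. 422.] 1092 [ 582. -480.   90.] [[565.0, -495.0, 8.0], [609.0, -454.0, 141.0]]
lid_grip 0.48 [204. 327.] 1303 [546. 158.  85.] [[488.0, 100.0, 80.0], [604.0, 221.0, 90.0]]
hasp_tab 0.61 [316. 379.] 267 [ 566. -246.  111.] [[529.0, -260.0, 106.0], [586.0, -228.0, 139.0]]
hasp 0.63 [319. 382.] 245 [ 564. -244.  111.] [[528.0, -258.0, 106.0], [587.0, -227.0, 140.0]]
scale 0.96 [215. 324.] 3758 [537. 127.  53.] [[446.0, 82.0, 10.0], [635.0, 223.0, 89.0]]
scale 0.88 [379. 243.] 6675 [ 254. -306.   55.] [[159.0, -365.0, 14.0], [348.0, -217.0, 89.0]]
scale 0.75 [206. 212.] 3734 [241. 223.  53.] [[146.0, 181.0, 4.0], [336.0, 324.0, 89.0]]
pan_mid 0.82 [189. 214.] 1291 [243. 256.  85.] [[185.0, 198.0, 80.0], [303.0, 319.0, 90.0]]
pan_mid 0.81 [364. 241.] 2746 [ 257. -284.   86.] [[200.0, -340.0, 82.0], [317.0, -223.0, 90.0]]
stamp 0.73 [266. 302.] 311 [440.  -2. 
[... 2356 characters left out ...]
, [613.0, -438.0, 144.0]]
bottle 0.25 [221. 454.] 628 [ 568. -394.   46.] [[510.0, -420.0, 2.0], [631.0, -381.0, 57.0]]
mug 0.64 [276. 149.] 813 [436. 501.  40.] [[396.0, 453.0, -1.0], [472.0, 539.0, 95.0]]
mug 0.25 [212. 383.] 3455 [ 596. -183.  108.] [[533.0, -303.0, 94.0], [660.0, -73.0, 142.0]]
stapler 0.83 [223. 449.] 574 [ 565. -393.   47.] [[509.0, -413.0, 5.0], [628.0, -382.0, 57.0]]
stapler 0.22 [213. 381.] 4077 [ 587. -189.  108.] [[525.0, -304.0, 13.0], [662.0, -74.0, 142.0]]
parcel 0.56 [283. 501.] 2415 [ 378. -512.   70.] [[301.0, -587.0, 4.0], [456.0, -447.0, 79.0]]
1.4 [194.16578942 514.57962853 231.31396292] [ 3.14157197e+00 -1.87941393e-05  2.78079290e+00] 1.0036331731865848
```

Run:
```python
from h import *
t=cv2.imread("pics/top.png"); s=cv2.imread("pics/side.png")
cv2.imwrite("pics/a.png",np.hstack([cv2.resize(s[150:450,150:450],(400,400)),cv2.resize(t[140:400,190:450],(400,400))]))
sc=[cv2.resize(s[r-35:r+35,c-45:c+45],(266,207),interpolation=cv2.INTER_CUBIC) for r,c in((210,325),(375,242),(206,212))]
cs=[cv2.resize(s[260:370,320:470],(399,300),interpolation=cv2.INTER_CUBIC),cv2.resize(t[165:265,325:458],(399,300),interpolation=cv2.INTER_CUBIC)]
cv2.imwrite("pics/b.png",np.vstack([np.hstack(sc),np.hstack(cs)]))
# case orientation: lid top plane pts z 100..112
for n in("side","top"):
    d=np.load(n+".npy"); rr,cc=np.where(d>0); P=unproj(n,rr,cc,d)
    m=(abs(P[:,2]-107)<6)&(abs(P[:,0]-595)<90)&(abs(P[:,1]+190)<150)
    (c,w,a)=cv2.minAreaRect(P[m][:,:2].astype(np.float32)); print(n,"lid",c,w,a,np.median(P[m][:,2]))
    m=(P[:,2]>128)&(abs(P[:,0]-595)<90)&(abs(P[:,1]+190)<150)
    for nm,mm in(("tab",m&(P[:,1]<-200)),("grip",m&(P[:,1]>-200))):
        print(nm,P[mm].mean(0).round(1),cv2.minAreaRect(P[mm][:,:2].astype(np.float32)))
    m=(abs(P[:,2]-54)<4)&(abs(P[:,0]-540)<130)&(abs(P[:,1]-160)<110)
    print("scale",cv2.minAreaRect(P[m][:,:2].astype(np.float32)))
    m=(abs(P[:,2]-86)<6)&(abs(P[:,0]-544)<80)&(abs(P[:,1]-160)<80)
    print("pan",cv2.minEnclosingCircle(P[m][:,:2].astype(np.float32)),P[m].mean(0))
```

```text
side lid (595.840087890625, -190.80039978027344) (245.55364990234375, 140.85491943359375) 83.40217590332031 105.98671116649552
tab [ 584.6 -246.6  136.3] ((585.244140625, -245.5113067626953), (32.62350082397461, 5.68765926361084), 82.77640533447266)
grip [ 581.7 -147.6  139. ] ((582.9519653320312, -144.41766357421875), (25.637449264526367, 40.4063606262207), 80.9780502319336)
scale ((545.359619140625, 155.6699981689453), (153.96685791015625, 189.3958282470703), 88.2743911743164)
pan ((546.3961791992188, 161.2841796875), 69.09803771972656) [546.09849468 158.25410348  85.51473096]
top lid (594.4490356445312, -189.23866271972656) (240.5251922607422, 140.70668029785156) 83.03789520263672 107.54902822507722
tab [ 581.1 -241.9  138.4] ((573.6431274414062, -245.60092163085938), (33.72279739379883, 28.03624725341797), 17.44342803955078)
grip [ 579.9 -141.3  142.7] ((580.7103881835938, -141.72003173828125), (22.248703002929688, 41.186832427978516), 82.98797607421875)
scale ((539.6358032226562, 163.15213012695312), (149.2642059326172, 196.32797241210938), 88.5775375366211)
pan ((544.3726806640625, 162.58616638183594), 66.15237426757812) [544.33635502 162.11477821  86.92654871]
```

View pics/a.png

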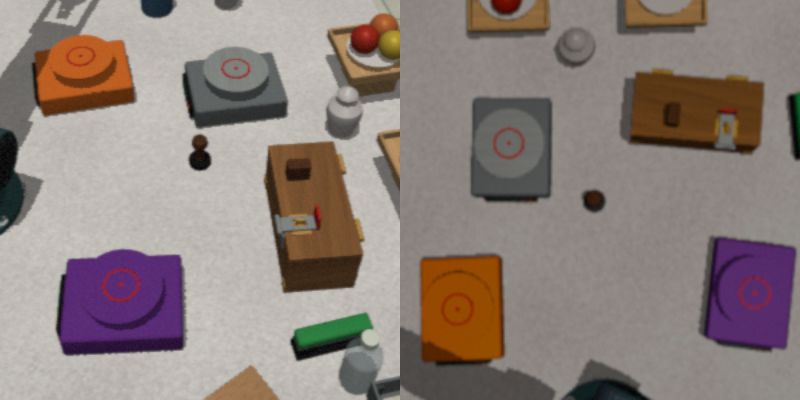

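View pics/b.png

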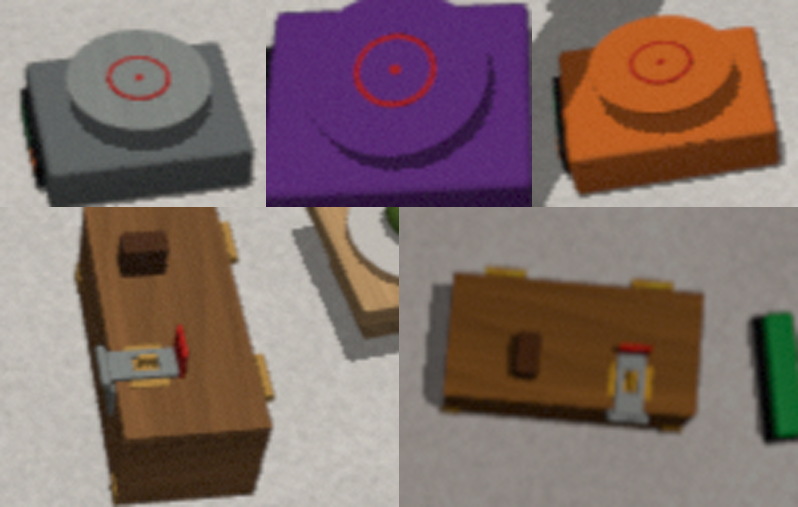

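The scales in view are grey (side 210,325 / top 237,261), purple (side 375,242) and orange (side 206,212). The grey one fits the description, and the crop confirms it. The case yaw is about -7° with its centre near (595.5, -190.5). The hasp with its red tab is on the -y side and the dark grip block is on the +y side.

I'll grip both the tab and the block along case y, so they can pivot between the pads.

>>> arm_command(moves=[{"roll": -7, "fingers": 1}, {"roll": -6.7}, {"slide": [-2.65, -3.85, -0.4]}, {"slide": [-2.65, -3.85, -0.4]}, {"slide": [-2.65, -3.85, -0.4]}, {"slide": [-2.65, -3.85, -0.4]}, {"slide": [-2.65, -3.85, -0.4]}, {"slide": [-2.65, -3.85, -0.4]}, {"slide": [-2.65, -3.85, -0.4]}, {"slide": [-2.65, -3.85, -0.4]}, {"slide": [-2.65, -3.85, -0.4]}, {"slide": [-2.65, -3.85, -0.4]}], newtons=25)

```text
validation failed for argument at $.mo...
```

>>> arm_command(moves=[{"slide": [-2.65, -3.85, -0.4]}, {"slide": [-2.65, -3.85, -0.4]}, {"slide": [-2.65, -3.85, -0.4]}, {"slide": [-2.65, -3.85, -0.4]}, {"slide": [-2.65, -3.85, -0.4]}, {"slide": [-2.65, -3.85, -0.4]}, {"slide": [-2.65, -3.85, -0.4]}, {"fingers": 1}, {"fingers": 1}])

```text
validation failed for argument at $.mo...
```

>>> arm_command(moves=[{"fingers": 1, "slide": [0, 0, 0], "roll": -7}, {"fingers": 1, "slide": [0, 0, 0], "roll": -6.7}, {"fingers": 1, "slide": [-2.65, -3.85, -0.4], "roll": 0}, {"fingers": 1, "slide": [-2.65, -3.85, -0.4], "roll": 0}, {"fingers": 1, "slide": [-2.65, -3.85, -0.4], "roll": 0}, {"fingers": 1, "slide": [-2.65, -3.85, -0.4], "roll": 0}, {"fingers": 1, "slide": [-2.65, -3.85, -0.4], "roll": 0}, {"fingers": 1, "slide": [-2.65, -3.85, -0.4], "roll": 0}, {"fingers": 1, "slide": [-2.65, -3.85, -0.4], "roll": 0}, {"fingers": 1, "slide": [-2.65, -3.85, -0.4], "roll": 0}, {"fingers": 1, "slide": [-2.65, -3.85, -0.4], "roll": 0}, {"fingers": 1, "slide": [-2.65, -3.85, -0.4], "roll": 0}], newtons=25)

```text
t: 2.6
position: [411.0, 98.5, 271.9]
ee_rot: [3.141, 0.001, 3.02]
force: [0.2, 0.3, -0.2]
opening: 1.001
finger_force: 0.0
```

>>> arm_command(moves=[{"fingers": 1, "slide": [-2.6, -3.8, -0.4], "roll": 0}, {"fingers": 1, "slide": [-2.6, -3.8, -0.4], "roll": 0}, {"fingers": 1, "slide": [-2.6, -3.8, -0.4], "roll": 0}, {"fingers": 1, "slide": [-2.6, -3.8, -0.4], "roll": 0}, {"fingers": 1, "slide": [-2.6, -3.8, -0.4], "roll": 0}, {"fingers": 1, "slide": [-2.6, -3.8, -0.4], "roll": 0}, {"fingers": 1, "slide": [-2.6, -3.8, -0.4], "roll": 0}, {"fingers": 1, "slide": [0, 0, 0], "roll": 0}, {"fingers": 1, "slide": [0, 0, 0], "roll": 0}])

```text
t: 3.5
position: [558.9, -186.7, 298.2]
ee_rot: [3.14, -0.002, 3.018]
force: [0.6, -0.2, 0.3]
opening: 0.999
finger_force: 0.0
```

```bash
cat >> h.py <<'E'
def wrist(save=None):
    s=manip.observe(); im,d=manip.capture("wrist")
    if save: cv2.imwrite(save,im[...,::-1])
    return s,im,d
def wpts(s,d,rr,cc):
    c=manip.camera_info("wrist"); K=np.array(c["intrinsics"]); M=np.array(c["mount"])
    u=(cc-K[0,2])/K[0,0]; v=(rr-K[1,2])/K[1,1]; r=np.hypot(u,v)+1e-9; z=d[rr,cc]
    k=np.tan(r)/r*z; p=np.stack([u*k,v*k,z,np.ones_like(z)])
    t=(M@p)[:3].T
    return R.from_euler("xyz",s["ee_rot"]).apply(t)+s["position"]
E
python3 - <<'E'
from h import *
s,im,d=wrist("pics/w1.png"); print(s["position"],s["ee_rot"],manip.camera_info("wrist"))
for t in["hasp_tab","lid_grip"]:
    for r in manip.outline_of(t,"wrist")[:2]:
        rr,cc=np.where(r["mask"]&(d>0)); P=wpts(s,d,rr,cc); print(t,r["p"],np.round(r["position"]),np.median(P,0).round(1),np.percentile(P,[2,98],axis=0).round(1).tolist())
rr,cc=np.where((d>0)&(d<1000)); P=wpts(s,d,rr,cc)
m=(abs(P[:,2]-107)<4)&(abs(P[:,0]-595)<80)&(abs(P[:,1]+190)<130); print(np.median(P[m],0),m.sum(),cv2.minAreaRect(P[m][:,:2].astype(np.float32)))
m=(P[:,2]>128)&(P[:,2]<155)&(abs(P[:,0]-595)<90)&(abs(P[:,1]+190)<130)
for nm,mm in(("tab",m&(P[:,1]<-200)),("grip",m&(P[:,1]>-200))):
    print(nm,mm.sum(),P[mm].mean(0).round(1),P[mm].max(0).round(1),cv2.minAreaRect(P[mm][:,:2].astype(np.float32)))
E
```

```text
[ 558.87709876 -186.65000125  298.21596608] [ 3.14044485e+00 -1.96770288e-03  3.01823145e+00] {'intrinsics': array([[371.64829954,   0.        , 317.30003245],
       [  0.        , 371.64829954, 243.38366487],
       [  0.        ,   0.        ,   1.        ]]), 'mount': array([[-8.85099769e-05, -9.58049393e-01, -2.86603126e-01,
         7.35167214e+01],
       [ 9.99999947e-01,  4.70991791e-06, -3.24568359e-04,
        -5.97474229e-01],
       [ 3.12302396e-04, -2.86603140e-01,  9.58049343e-01,
        -1.43285658e+02],
       [ 0.00000000e+00,  0.00000000e+00,  0.00000000e+00,
         1.00000000e+00]])}
hasp_tab 0.6 [235. 257.] [ 565.1 -240.1  112.9] [[527.0, -255.7, 108.6], [586.7, -225.4, 141.0]]
[ 597.10987007 -187.45398044  107.58512169] 25624 ((599.8636474609375, -190.0314178466797), (240.62942504882812, 129.7943572998047), 83.29957580566406)
tab 339 [ 583.6 -242.6  138. ] [ 588.7 -227.9  142.3] ((584.3736572265625, -243.03866577148438), (30.28763198852539, 6.0868072509765625), 82.06928253173828)
grip 1241 [ 579.6 -143.2  142.3] [ 601.7 -129.8  145.9] ((581.1749267578125, -142.29281616210938), (22.219144821166992, 39.15693283081055), 83.50099182128906)
```

View pics/w1.png

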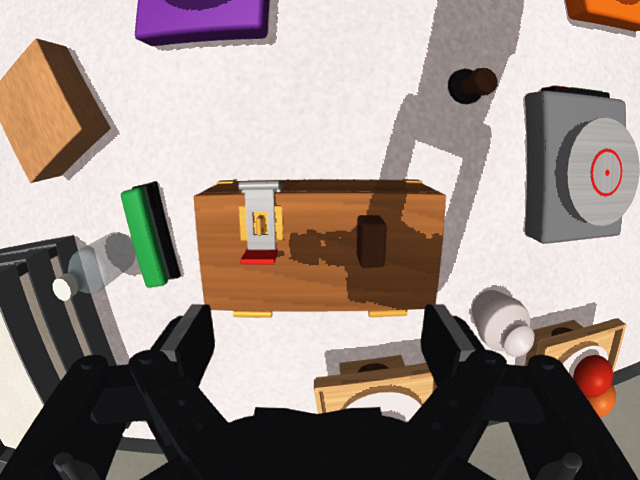

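>>> arm_command(moves=[{"fingers": 0.3, "slide": [-1.6, -2.7, 1], "roll": 0}, {"fingers": 0.3, "slide": [-1.6, -2.6, 1], "roll": 0}, {"fingers": 0.3, "slide": [0, 0, 3.2], "roll": 0}, {"fingers": 0.3, "slide": [0, 0, 3.2], "roll": 0}, {"fingers": 0.3, "slide": [0, 0, 3.2], "roll": 0}, {"fingers": 0.3, "slide": [0, 0, 3.0], "roll": 0}, {"fingers": 0.3, "slide": [0, 0, 2.0], "roll": 0}, {"fingers": 0.3, "slide": [0, 0, 1.0], "roll": 0}, {"fingers": 0.3, "slide": [0, 0, 0], "roll": 0}, {"fingers": 0.3, "slide": [0, 0, 0], "roll": 0}, {"fingers": 0.3, "slide": [0, 0, 0], "roll": 0}])

```text
t: 4.75
position: [585.2, -242.6, 125.7]
ee_rot: [-3.14, 0.004, 3.02]
force: [0.3, -0.3, -0.1]
opening: 0.649
finger_force: 0.0
```

>>> arm_command(moves=[{"fingers": 0.3, "slide": [0.1, 0, 1.1], "roll": 0}, {"fingers": -0.6, "slide": [0, 0, 0], "roll": 0}, {"fingers": -0.6, "slide": [0, 0, 0], "roll": 0}, {"fingers": -0.6, "slide": [0, 0, 0], "roll": 0}, {"fingers": -0.6, "slide": [0, 0, 0], "roll": 0}, {"fingers": -0.6, "slide": [0, 0, 0], "roll": 0}, {"fingers": -0.6, "slide": [0, 0, 0], "roll": 0}, {"fingers": -0.6, "slide": [0, 0, 0], "roll": 0}], newtons=20)

```text
t: 5.55
position: [582.7, -242.4, 112.0]
ee_rot: [-3.141, -0.001, 3.02]
force: [-2.5, -1.0, -2.1]
opening: 0.348
finger_force: 23.5
```

Run:
```python
import numpy as np
def steps(x,z,amax,n):
    r=np.hypot(x,z);a0=np.arctan2(z,x);a=a0+np.linspace(0,np.radians(amax),n+1)
    return np.c_[np.diff(r*np.cos(a)),-np.diff(r*np.sin(a))].round(1)/10
print("hasp (case x, down) cm\n",(steps(62.5,23,118,16)*[-1,1]).tolist())
# lid measured from -x: tool x = -case x
print("lid (tool x, down)\n",steps(82,31,93,20).tolist())
```

```text
hasp (case x, down) cm
 [[0.35, -0.78], [0.44000000000000006, -0.73], [0.53, -0.67], [0.62, -0.5900000000000001], [0.6900000000000001, -0.51], [0.75, -0.42000000000000004], [0.8, -0.32], [0.8300000000000001, -0.21000000000000002], [0.85, -0.11000000000000001], [0.86, 0.0], [0.85, 0.11000000000000001], [0.8300000000000001, 0.22000000000000003], [0.79, 0.32999999999999996], [0.74, 0.43], [0.6799999999999999, 0.52], [0.61, 0.6]]
lid (tool x, down)
 [[-0.27999999999999997, -0.65], [-0.32999999999999996, -0.63], [-0.38, -0.6], [-0.43, -0.5700000000000001], [-0.47000000000000003, -0.53], [-0.51, -0.49000000000000005], [-0.55, -0.45], [-0.5900000000000001, -0.4], [-0.62, -0.35], [-0.64, -0.3], [-0.67, -0.25], [-0.6799999999999999, -0.19], [-0.7, -0.13999999999999999], [-0.71, -0.08], [-0.71, -0.02], [-0.71, 0.03], [-0.71, 0.09], [-0.7, 0.15], [-0.6799999999999999, 0.2], [-0.6599999999999999, 0.26]]
```

>>> arm_command(moves=[{"fingers": -0.6, "slide": [0.35, 0, -0.78], "roll": 0}, {"fingers": -0.6, "slide": [0.44, 0, -0.73], "roll": 0}, {"fingers": -0.6, "slide": [0.53, 0, -0.67], "roll": 0}, {"fingers": -0.6, "slide": [0.62, 0, -0.59], "roll": 0}, {"fingers": -0.6, "slide": [0.69, 0, -0.51], "roll": 0}, {"fingers": -0.6, "slide": [0.75, 0, -0.42], "roll": 0}, {"fingers": -0.6, "slide": [0.8, 0, -0.32], "roll": 0}, {"fingers": -0.6, "slide": [0.83, 0, -0.21], "roll": 0}])

```text
t: 6.35
position: [533.6, -236.5, 156.3]
ee_rot: [-3.14, 0.003, 3.02]
force: [1.9, -3.3, -0.1]
opening: 0.344
finger_force: 19.7
```

>>> arm_command(moves=[{"fingers": -0.6, "slide": [0.85, 0, -0.11], "roll": 0}, {"fingers": -0.6, "slide": [0.86, 0, 0], "roll": 0}, {"fingers": -0.6, "slide": [0.85, 0, 0.11], "roll": 0}, {"fingers": -0.6, "slide": [0.83, 0, 0.22], "roll": 0}, {"fingers": -0.6, "slide": [0.79, 0, 0.33], "roll": 0}, {"fingers": -0.6, "slide": [0.74, 0, 0.43], "roll": 0}, {"fingers": -0.6, "slide": [0.68, 0, 0.52], "roll": 0}, {"fingers": -0.6, "slide": [0.61, 0, 0.6], "roll": 0}, {"fingers": -0.6, "slide": [0, 0, 0], "roll": 0}, {"fingers": -0.6, "slide": [0, 0, 0], "roll": 0}])

```text
t: 7.35
position: [469.9, -228.7, 132.3]
ee_rot: [-3.141, -0.004, 3.019]
force: [-1.9, -5.1, 3.8]
opening: 0.347
finger_force: 21.3
```

>>> arm_command(moves=[{"fingers": 0.5, "slide": [0, 0, 0], "roll": 0}, {"fingers": 0.5, "slide": [0, 0, 0], "roll": 0}, {"fingers": 0.5, "slide": [0, 0, 0], "roll": 0}, {"fingers": 0.5, "slide": [0, 0, 0], "roll": 0}, {"fingers": 0.5, "slide": [0, 0, -3], "roll": 0}, {"fingers": 0.5, "slide": [0, 0, -4], "roll": 0}, {"fingers": 0.5, "slide": [0, 0, -4], "roll": 0}, {"fingers": 0.5, "slide": [0, 0, -4], "roll": 0}, {"fingers": 0.5, "slide": [0, 0, 0], "roll": 0}, {"fingers": 0.5, "slide": [0, 0, 0], "roll": 0}])

```text
t: 8.35
position: [472.3, -228.6, 284.8]
ee_rot: [-3.141, 0.003, 3.02]
force: [1.2, 0.5, 0.2]
opening: 0.753
finger_force: 0.0
```

Run:
```python
from h import *
s,im,d=wrist("pics/w2.png"); print(s["position"],s["ee_rot"])
rr,cc=np.where((d>0)&(d<1000)); P=wpts(s,d,rr,cc)
m=(P[:,2]>130)&(P[:,2]<155)&(abs(P[:,0]-595)<90)&(abs(P[:,1]+190)<130)
print(m.sum(),P[m].mean(0).round(1),P[m].max(0).round(1),cv2.minAreaRect(P[m][:,:2].astype(np.float32)))
m=(abs(P[:,2]-107)<4)&(abs(P[:,0]-595)<80)&(abs(P[:,1]+190)<130); print(np.median(P[m],0))
```

```text
[ 472.3311686  -228.57386164  284.81722598] [-3.14088103e+00  2.63665465e-03  3.02034886e+00]
55 [ 563.9 -133.2  137.7] [ 569.3 -130.2  144.1] ((564.183349609375, -133.2798309326172), (11.033259391784668, 3.83168625831604), 47.2586669921875)
[ 580.76492082 -217.61384434  107.60205698]
```

View pics/w2.png

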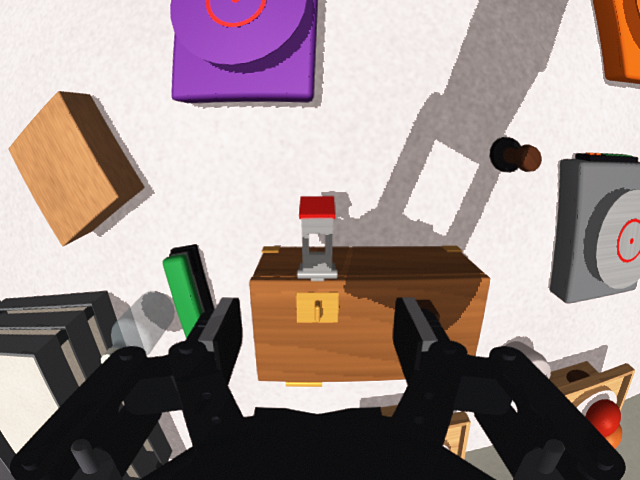

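The hasp now hangs in front (tab at 207,317), the staple is free and the lid is shut. Next is the lid grip.

>>> arm_command(moves=[{"fingers": 0.2, "slide": [-3.2, 3.3, 0], "roll": 0}, {"fingers": 0.2, "slide": [-3.3, 3.3, 0], "roll": 0}, {"fingers": 0.2, "slide": [-3.2, 3.3, 0], "roll": 0}, {"fingers": 0.2, "slide": [0, 0, 4], "roll": 0}, {"fingers": 0.2, "slide": [0, 0, 4], "roll": 0}, {"fingers": 0.2, "slide": [0, 0, 4], "roll": 0}, {"fingers": 0.2, "slide": [0, 0, 3], "roll": 0}, {"fingers": 0.2, "slide": [0, 0, 1], "roll": 0}, {"fingers": 0.2, "slide": [0, 0, 0], "roll": 0}, {"fingers": 0.2, "slide": [0, 0, 0], "roll": 0}])

```text
t: 9.4
position: [580.6, -142.3, 124.6]
ee_rot: [-3.141, 0.001, 3.02]
force: [0.6, -0.3, 0.7]
opening: 0.603
finger_force: 0.0
```

>>> arm_command(moves=[{"fingers": 0.2, "slide": [0, 0, 1], "roll": 0}, {"fingers": -0.8, "slide": [0, 0, 0], "roll": 0}, {"fingers": -0.8, "slide": [0, 0, 0], "roll": 0}, {"fingers": -0.8, "slide": [0, 0, 0], "roll": 0}, {"fingers": -0.8, "slide": [0, 0, 0], "roll": 0}, {"fingers": -0.8, "slide": [0, 0, 0], "roll": 0}, {"fingers": -0.8, "slide": [0, 0, 0], "roll": 0}, {"fingers": -0.8, "slide": [0, 0, 0], "roll": 0}], newtons=25)

```text
t: 10.2
position: [580.4, -141.5, 114.3]
ee_rot: [3.141, 0.001, 3.02]
force: [-0.7, 5.7, 4.7]
opening: 0.255
finger_force: 29.7
```

>>> arm_command(moves=[{"fingers": -0.8, "slide": [-0.28, 0, -0.65], "roll": 0}, {"fingers": -0.8, "slide": [-0.33, 0, -0.63], "roll": 0}, {"fingers": -0.8, "slide": [-0.38, 0, -0.6], "roll": 0}, {"fingers": -0.8, "slide": [-0.43, 0, -0.57], "roll": 0}, {"fingers": -0.8, "slide": [-0.47, 0, -0.53], "roll": 0}, {"fingers": -0.8, "slide": [-0.51, 0, -0.49], "roll": 0}, {"fingers": -0.8, "slide": [-0.55, 0, -0.45], "roll": 0}, {"fingers": -0.8, "slide": [-0.59, 0, -0.4], "roll": 0}, {"fingers": -0.8, "slide": [-0.62, 0, -0.35], "roll": 0}, {"fingers": -0.8, "slide": [-0.64, 0, -0.3], "roll": 0}])

```text
t: 11.2
position: [625.3, -146.9, 162.1]
ee_rot: [3.14, -0.009, 3.02]
force: [-6.1, 6.5, -3.5]
opening: 0.254
finger_force: 26.7
```

>>> arm_command(moves=[{"fingers": -0.8, "slide": [-0.67, 0, -0.25], "roll": 0}, {"fingers": -0.8, "slide": [-0.68, 0, -0.19], "roll": 0}, {"fingers": -0.8, "slide": [-0.7, 0, -0.14], "roll": 0}, {"fingers": -0.8, "slide": [-0.71, 0, -0.08], "roll": 0}, {"fingers": -0.8, "slide": [-0.71, 0, -0.02], "roll": 0}, {"fingers": -0.8, "slide": [-0.71, 0, 0.03], "roll": 0}, {"fingers": -0.8, "slide": [-0.71, 0, 0.09], "roll": 0}, {"fingers": -0.8, "slide": [-0.7, 0, 0.15], "roll": 0}, {"fingers": -0.8, "slide": [-0.68, 0, 0.2], "roll": 0}, {"fingers": -0.8, "slide": [-0.66, 0, 0.26], "roll": 0}, {"fingers": -0.8, "slide": [0, 0, 0], "roll": 0}, {"fingers": -0.8, "slide": [0, 0, 0], "roll": 0}])

```text
t: 12.4
position: [697.2, -155.5, 164.6]
ee_rot: [3.14, 0.001, 3.021]
force: [-1.2, 5.9, 1.0]
opening: 0.255
finger_force: 27.8
```

>>> arm_command(moves=[{"fingers": 0.2, "slide": [0, 0, 0], "roll": 0}, {"fingers": 0.2, "slide": [0, 0, 0], "roll": 0}, {"fingers": 0.2, "slide": [0, 0, 0], "roll": 0}, {"fingers": 0.2, "slide": [0, 0, -2], "roll": 0}, {"fingers": 0.2, "slide": [0, 0, -4], "roll": 0}, {"fingers": 0.2, "slide": [0, 0, -4.5], "roll": 0}, {"fingers": 0.2, "slide": [0, 0, -4.5], "roll": 0}, {"fingers": 0.2, "slide": [4.4, -1.7, 0], "roll": 0}, {"fingers": 0.2, "slide": [4.4, -1.7, 0], "roll": 0}, {"fingers": 0.2, "slide": [4.4, -1.7, 0], "roll": 0}, {"fingers": 0.2, "slide": [0, 0, 0], "roll": 0}, {"fingers": 0.2, "slide": [0, 0, 0], "roll": 0}])

```text
t: 13.6
position: [558.7, -191.7, 313.7]
ee_rot: [-3.141, 0.002, 3.018]
force: [0.5, -0.5, 0.3]
opening: 0.6
finger_force: 0.0
```

Run:
```python
from h import *
s,im,d=wrist("pics/w3.png"); print(s["position"],s["ee_rot"],s["t"])
for t in["brass_weight","steel_weight"]:
    for r in manip.outline_of(t,"wrist")[:2]:
        rr,cc=np.where(r["mask"]&(d>0)); P=wpts(s,d,rr,cc); k=P[:,2]>58;Q=P[k]
        print(t,r["p"],np.round(r["position"]),len(rr),P.max(0).round(1),k.sum(),Q.mean(0).round(1), cv2.minEnclosingCircle(Q[:,:2].astype(np.float32)) if k.sum()>3 else 0)
rr,cc=np.where((d>0)&(d<1000)); P=wpts(s,d,rr,cc)
m=(P[:,2]>110)&(P[:,2]<222)&(P[:,0]>630)&(P[:,0]<720)&(abs(P[:,1]+190)<115)
C=P[m]; c=np.array([595.5,-190.5]); ex=np.array([.9925,-.1219]); u=(C[:,:2]-c)@ex
print("lid inner face x vs z slope",np.polyfit(C[:,2],u,1),m.sum())
```

```text
[ 558.66645955 -191.73236541  313.6772621 ] [-3.14087511e+00  1.97622600e-03  3.01791167e+00] 13.6
brass_weight 0.92 [230. 367.] 1230 [ 636.5 -112.1   78.9] 508 [ 602.3 -139.7   75. ] ((603.9215087890625, -138.86573791503906), 13.254096984863281)
steel_weight 0.58 [228. 288.] 903 [ 618.4 -215.2   72.7] 474 [ 587.5 -232.1   69.7] ((588.9166259765625, -232.56582641601562), 13.353273391723633)
lid inner face x vs z slope [-0.06582432 61.27502161] 8643
```

View pics/w3.png

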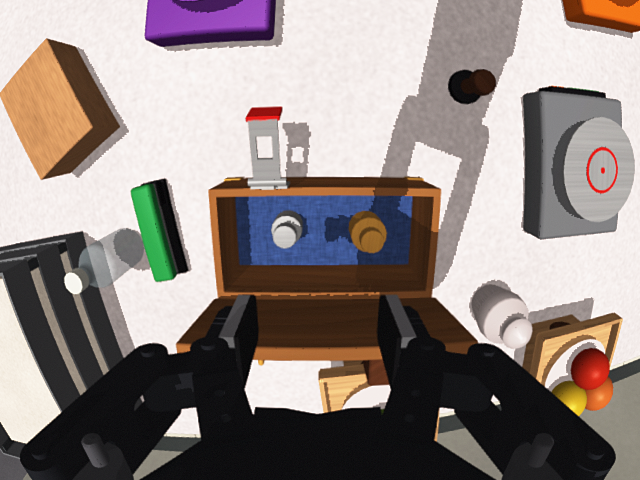

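The lid stands open at about 86–90°. The brass weight's knob is at pixel (230,367) and the steel one at (228,288). The brass weight is at world (603.8, -139) with its top at about z = 76.

>>> arm_command(moves=[{"fingers": 0.2, "slide": [-1.9, 2.9, 0], "roll": 0}, {"fingers": 0.2, "slide": [-1.9, 2.9, 0], "roll": 0}, {"fingers": 0.2, "slide": [0, 0, 4], "roll": 0}, {"fingers": 0.2, "slide": [0, 0, 4], "roll": 0}, {"fingers": 0.2, "slide": [0, 0, 4], "roll": 0}, {"fingers": 0.2, "slide": [0, 0, 4], "roll": 0}, {"fingers": 0.2, "slide": [0, 0, 3.5], "roll": 0}, {"fingers": 0.2, "slide": [0, 0, 3], "roll": 0}, {"fingers": 0.2, "slide": [0, 0, 0], "roll": 0}, {"fingers": 0.2, "slide": [0, 0, 0], "roll": 0}])

```text
t: 14.75
position: [605.0, -137.7, 87.6]
ee_rot: [3.141, -0.001, 3.021]
force: [-0.4, -0.3, 1.2]
opening: 0.599
finger_force: 0.0
```

>>> arm_command(moves=[{"fingers": 0.2, "slide": [0.1, -0.13, 1.5], "roll": 0}, {"fingers": 0.2, "slide": [0, 0, 1.2], "roll": 0}, {"fingers": 0.2, "slide": [0, 0, 1.0], "roll": 0}, {"fingers": 0.2, "slide": [0, 0, 0], "roll": 0}, {"fingers": -0.8, "slide": [0, 0, 0], "roll": 0}, {"fingers": -0.8, "slide": [0, 0, 0], "roll": 0}, {"fingers": -0.8, "slide": [0, 0, 0], "roll": 0}, {"fingers": -0.8, "slide": [0, 0, 0], "roll": 0}, {"fingers": -0.8, "slide": [0, 0, 0], "roll": 0}, {"fingers": -0.8, "slide": [0, 0, 0], "roll": 0}, {"fingers": -0.8, "slide": [0, 0, 0], "roll": 0}], newtons=45)

```text
t: 15.85
position: [603.4, -139.0, 51.5]
ee_rot: [3.141, 0.001, 3.02]
force: [0.3, 1.4, 2.7]
opening: 0.282
finger_force: 44.5
```

>>> arm_command(moves=[{"fingers": -0.8, "slide": [0, 0, -0.3], "roll": 0}, {"fingers": -0.8, "slide": [0, 0, -0.5], "roll": 0}, {"fingers": -0.8, "slide": [0, 0, -0.5], "roll": 0}, {"fingers": -0.8, "slide": [0, 0, 0], "roll": 0}, {"fingers": -0.8, "slide": [0, 0, 0], "roll": 0}, {"fingers": -0.8, "slide": [0, 0, 0], "roll": 0}])

```text
t: 16.45
position: [602.7, -139.1, 63.4]
ee_rot: [3.141, -0.001, 3.02]
force: [-0.1, -0.5, -5.1]
opening: 0.289
finger_force: 44.4
```

>>> arm_command(moves=[{"fingers": -0.8, "slide": [0, 0, -2.5], "roll": 0}, {"fingers": -0.8, "slide": [0, 0, -3.5], "roll": 0}, {"fingers": -0.8, "slide": [0, 0, -3.5], "roll": 0}, {"fingers": -0.8, "slide": [0, 0, -3.5], "roll": 0}, {"fingers": -0.8, "slide": [0, 0, -1], "roll": 0}, {"fingers": -0.8, "slide": [0.5, 4, 0], "roll": 0}, {"fingers": -0.8, "slide": [0.6, 4, 0], "roll": 0}, {"fingers": -0.8, "slide": [0.6, 4, 0], "roll": 0}, {"fingers": -0.8, "slide": [0.5, 4, 0], "roll": 0}, {"fingers": -0.8, "slide": [0.5, 3.7, 0], "roll": 0}, {"fingers": -0.8, "slide": [0, 0, 0], "roll": 0}, {"fingers": -0.8, "slide": [0, 0, 0], "roll": 0}])

```text
t: 17.65
position: [599.3, 60.5, 201.9]
ee_rot: [-3.141, -0.003, 3.022]
force: [-0.1, -0.4, -5.1]
opening: 0.285
finger_force: 45.6
```

Run:
```python
from h import *
s,im,d=wrist("pics/w4.png"); print(s["position"],s["ee_rot"],s["t"])
hsv=cv2.cvtColor(im,cv2.COLOR_RGB2HSV)
def red(im,pts,P,c=(545,161)):
    hsv=cv2.cvtColor(im,cv2.COLOR_RGB2HSV).reshape(-1,3)
    return pts
rr,cc=np.where(d>0); P=wpts(s,d,rr,cc); h=hsv[rr,cc].astype(int)
near=np.hypot(P[:,0]-545,P[:,1]-161)<50
m=near&((h[:,0]<8)|(h[:,0]>172))&(h[:,1]>110)&(abs(P[:,2]-87)<8)
Q=P[m]; print("wrist ring",m.sum(),cv2.fitEllipse(Q[np.hypot(*(Q[:,:2]-Q[:,:2].mean(0)).T)>15][:,:2].astype(np.float32)),Q[:,2].mean())
for n in("top","side"):
    i=cv2.imread(f"pics/{n}.png"); d=np.load(n+".npy"); h=cv2.cvtColor(i,cv2.COLOR_BGR2HSV).astype(int)
    rr,cc=np.where(d>0); P=unproj(n,rr,cc,d); h=h[rr,cc]
    m=(np.hypot(P[:,0]-545,P[:,1]-161)<50)&((h[:,0]<8)|(h[:,0]>172))&(h[:,1]>70)&(abs(P[:,2]-87)<12)
    Q=P[m]; Q=Q[np.hypot(*(Q[:,:2]-Q[:,:2].mean(0)).T)>15]; print(n,len(Q),cv2.fitEllipse(Q[:,:2].astype(np.float32)))
for t in["pan_mid","brass_weight"]:
    for r in manip.look_for(t,"wrist")[:2]: print(t,r)
```

```text
[599.31913983  60.50829515 201.93453977] [-3.14053100e+00 -2.64867844e-03  3.02204830e+00] 17.65
wrist ring 1298 ((545.0995483398438, 162.4938507080078), (54.2443962097168, 54.29300308227539), 6.774084568023682) 88.3264093088788
top 127 ((545.68310546875, 162.9309539794922), (54.623291015625, 54.83122253417969), 42.45429611206055)
side 97 ((546.3541870117188, 161.7112579345703), (54.630393981933594, 55.330718994140625), 60.0467414855957)
pan_mid {'position': [149.1, 444.8], 'p': 0.85}
brass_weight {'position': [303.1, 320.6], 'p': 0.64}
```

View pics/w4.png

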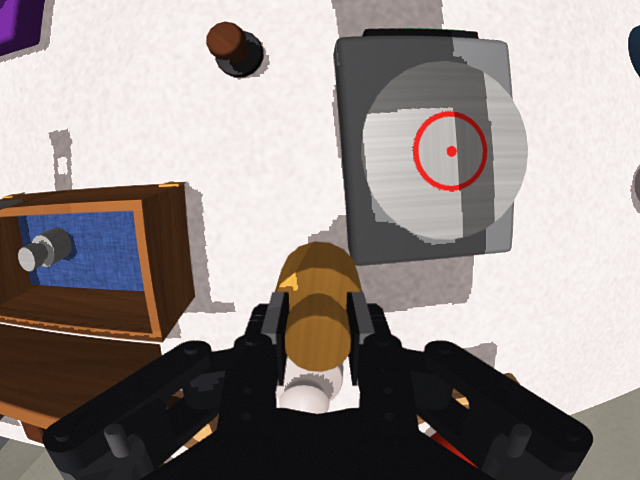

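>>> arm_command(moves=[{"fingers": -0.8, "slide": [2.2, 3.1, 0], "roll": 0}, {"fingers": -0.8, "slide": [2.2, 3.2, 0], "roll": 0}, {"fingers": -0.8, "slide": [2.2, 3.1, 0], "roll": 0}, {"fingers": -0.8, "slide": [0, 0, 1.5], "roll": 0}, {"fingers": -0.8, "slide": [0, 0, 2], "roll": 0}, {"fingers": -0.8, "slide": [0, 0, 1], "roll": 0}, {"fingers": -0.8, "slide": [0, 0, 0], "roll": 0}, {"fingers": -0.8, "slide": [0, 0, 0], "roll": 0}, {"fingers": -0.8, "slide": [0, 0, 0], "roll": 0}])

```text
t: 18.7
position: [546.9, 160.5, 160.1]
ee_rot: [3.141, 0.002, 3.019]
force: [-0.1, 0.2, -5.2]
opening: 0.287
finger_force: 45.9
```

Run:
```python
from h import *
from scipy.optimize import least_squares
s=manip.observe(); print(s["position"],s["t"],s["force"])
A=[]
for n in("side","wrist"):
    if n=="side": im,d=manip.capture(n); cv2.imwrite("pics/s5.png",im[...,::-1])
    else: s,im,d=wrist()
    for r in manip.outline_of("brass_weight",n)[:1]:
        mm=cv2.erode(r["mask"].astype(np.uint8),np.ones((3,3)))>0
        rr,cc=np.where(mm&(d>0)); P=unproj(n,rr,cc,d) if n=="side" else wpts(s,d,rr,cc)
        P=P[np.hypot(P[:,0]-s["position"][0],P[:,1]-s["position"][1])<35]
        print(n,r["p"],np.round(r["position"]),len(P),np.percentile(P,[1,99],axis=0).round(1).tolist())
        z0=s["position"][2]-43.5; B=P[(P[:,2]>z0+6)&(P[:,2]<z0+36)]
        if len(B)>50:
            f=lambda p:np.hypot(B[:,0]-p[0]-p[2]*(B[:,2]-z0-20),B[:,1]-p[1]-p[3]*(B[:,2]-z0-20))-21
            q=least_squares(f,[*s["position"][:2],0,0],loss="soft_l1"); print("body centre,tilt",q.x.round(3),len(B),q.cost)
```

```text
[546.93411588 160.4928491  160.05748239] 18.7 [-0.13656737  0.21592335 -5.23400651]
side 0.52 [189. 329.] 180 [[528.9, 135.2, 116.7], [566.5, 161.7, 157.8]]
body centre,tilt [5.49728e+02 1.59363e+02 1.90000e-02 2.00000e-03] 129 124.80274913641146
wrist 0.96 [300. 320.] 7469 [[527.1, 146.1, 125.1], [557.5, 178.2, 186.4]]
body centre,tilt [ 5.48308e+02  1.60450e+02 -0.00000e+00 -1.10000e-02] 1357 43.515351491974386
```

>>> arm_command(moves=[{"fingers": -0.8, "slide": [0.28, 0.19, 0.5], "roll": 0}, {"fingers": -0.8, "slide": [0, 0, 0.8], "roll": 0}, {"fingers": -0.8, "slide": [0, 0, 0.6], "roll": 0}, {"fingers": -0.8, "slide": [0, 0, 0.4], "roll": 0}, {"fingers": -0.8, "slide": [0, 0, 0.3], "roll": 0}, {"fingers": -0.8, "slide": [0, 0, 0.2], "roll": 0}, {"fingers": -0.8, "slide": [0, 0, 0.2], "roll": 0}, {"fingers": -0.8, "slide": [0, 0, 0.2], "roll": 0}, {"fingers": -0.8, "slide": [0, 0, 0], "roll": 0}, {"fingers": -0.8, "slide": [0, 0, 0], "roll": 0}, {"fingers": -0.8, "slide": [0, 0, 0], "roll": 0}])

```text
t: 20.0
position: [543.5, 163.2, 127.3]
ee_rot: [3.141, 0.001, 3.02]
force: [-1.5, -1.1, -1.4]
opening: 0.286
finger_force: 46.1
```

>>> arm_command(moves=[{"fingers": -0.8, "slide": [0, 0, 0.1], "roll": 0}, {"fingers": -0.8, "slide": [0, 0, 0.1], "roll": 0}, {"fingers": -0.8, "slide": [0, 0, 0], "roll": 0}, {"fingers": -0.8, "slide": [0, 0, 0], "roll": 0}, {"fingers": -0.8, "slide": [0, 0, 0], "roll": 0}])

```text
t: 20.5
position: [543.5, 163.3, 125.0]
ee_rot: [3.141, 0.0, 3.02]
force: [-1.3, 0.2, 0.2]
opening: 0.286
finger_force: 46.2
```

>>> arm_command(moves=[{"fingers": -0.4, "slide": [0, 0, 0], "roll": 0}, {"fingers": -0.35, "slide": [0, 0, 0], "roll": 0}, {"fingers": -0.25, "slide": [0, 0, 0], "roll": 0}, {"fingers": 0, "slide": [0, 0, 0], "roll": 0}, {"fingers": 0.3, "slide": [0, 0, 0], "roll": 0}, {"fingers": 0.3, "slide": [0, 0, 0], "roll": 0}, {"fingers": 0.3, "slide": [0, 0, -1], "roll": 0}, {"fingers": 0.3, "slide": [0, 0, -2], "roll": 0}, {"fingers": 0.3, "slide": [0, 0, -4], "roll": 0}, {"fingers": 0.3, "slide": [0, 0, -4], "roll": 0}, {"fingers": 0.3, "slide": [0, 0, -4], "roll": 0}, {"fingers": 0.3, "slide": [0, 0, 0], "roll": 0}])

```text
t: 21.7
position: [545.9, 163.7, 284.0]
ee_rot: [3.137, 0.015, 3.02]
force: [-0.4, 0.5, 1.2]
opening: 0.65
finger_force: 0.0
```

>>> arm_command(moves=[{"fingers": 0.3, "slide": [-3, -3, 0], "roll": 0}, {"fingers": 0.3, "slide": [-3, -3, 0], "roll": 0}, {"fingers": 0.3, "slide": [-1, -3, 0], "roll": 0}, {"fingers": 0.3, "slide": [0, 0, 0], "roll": 0}, {"fingers": 0.3, "slide": [0, 0, 0], "roll": 0}, {"fingers": 0.3, "slide": [0, 0, 0], "roll": 0}, {"fingers": 0.3, "slide": [0, 0, 0], "roll": 0}])

```text
t: 22.4
position: [601.6, 66.5, 275.1]
ee_rot: [3.141, 0.0, 3.022]
force: [-0.6, -0.1, 0.1]
opening: 0.651
finger_force: 0.0
```

Run:
```python
from h import *
s,im,d=wrist("pics/w6.png"); print(s["position"],s["t"],s["force"])
r=manip.outline_of("brass_weight","wrist")[0]; rr,cc=np.where(r["mask"]&(d>0)); P=wpts(s,d,rr,cc)
Q=P[P[:,2]>P[:,2].max()-12]; print(r["p"],P.max(0),cv2.minEnclosingCircle(Q[:,:2].astype(np.float32)))
B=P[(P[:,2]>86)&(P[:,2]<118)]
from scipy.optimize import least_squares
q=least_squares(lambda p:np.hypot(B[:,0]-p[0]-p[2]*(B[:,2]-100),B[:,1]-p[1]-p[3]*(B[:,2]-100))-21,[545,162,0,0],loss="soft_l1");print(q.x,len(B))
rr,cc=np.where(d>0);P=wpts(s,d,rr,cc);rad=np.hypot(P[:,0]-545.4,P[:,1]-162.5)
print("pan z",np.median(P[(rad>35)&(rad<60)&(P[:,2]>65)&(P[:,2]<95)][:,2]))
im2,_=manip.capture("side"); cv2.imwrite("pics/s6.png",np.hstack([cv2.resize(im2[120:400,150:500,::-1],(400,320)),cv2.resize(im[...,::-1],(400,320))]))
```

```text
[601.60026274  66.50902538 275.12735122] 22.4 [-0.58071041 -0.07513517  0.1361676 ]
0.71 [563.95508916 179.26468679 151.40265647] ((544.1901245117188, 162.6407470703125), 13.12703800201416)
[5.44364173e+02 1.63450378e+02 2.60183065e-03 6.22314147e-04] 299
pan z 81.0807786729604
```

View pics/s6.png

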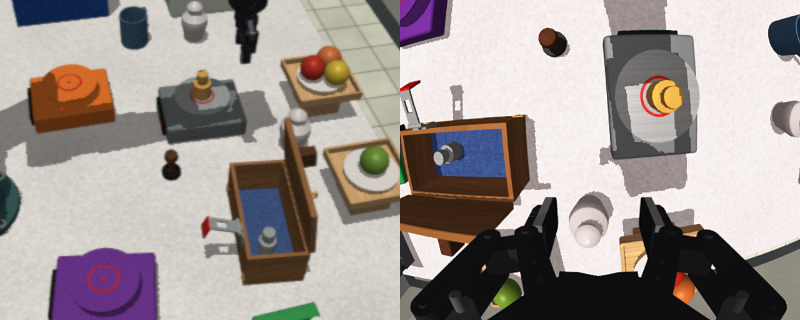

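The brass weight stands upright on the ring, about 1–2 mm off centre, with the pan about 6–7 mm down. The lid is open, the hasp is at the front, the steel weight is standing in the case and the arm is clear.

```bash
python3 -c "
from bench import manip
print(manip.sign_off())"
```

```text
the job is handed in; nothing more can be done
None
```

The job is handed in: the hasp is at the front, the lid is open, and the brass weight stands upright about 1–2 mm off the ring's centre with the pan about 6–7 mm down; the steel weight is still in the case and nothing else on the table was touched (no verdict was returned).

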